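Free a spring-axle roller from a roller rest with a forked tool

TASK

The front roller of the roller rest has dried glue on it and has to come out for cleaning. Slip the forked tool over its sprung axle between the right-hand rail and the brass collar, press the collar gently sideways until the axle is clear of its hole, lift that end over the rail without levering it against the hole, and let it spring out and rest in the notch on top while you withdraw the fork. Then lay the fork on the bench and lay the roller gently flat in the wooden tray, without knocking anything else about.

Things in the scene. Friction and masses are not known exactly. Their poses are not given: they have to be found in the camera images.
- rest: Roller rest, fixed: two blue steel rails along its x, two steel rollers across along its y; only the front one comes out. Origin on the bench under the middle of the front axle; x away from the robot, y to the left rail, z up. Rails 4 mm thick, inner faces at y = +-75 mm, x = -15 to 77, z = 56 to 90.5 mm; rear axle at x = 62. Tie rods at z = 40, outer flanges up to z = 60.
- rest_hole (a point): On the front axle's line at the inner face of the right (-y) rail: x 0, y -75, z 75 mm in the rest's frame, same axes. Each rail has a 9.5 mm hole here, z = 71 to 80.5 mm.
- rest_notch (a point): Middle of the bottom of the notch in the right rail's top edge, straight above the hole: x 0, y -77, z 86.5 mm in the rest's frame; 12 mm wide, 4 mm deep. An axle lying in it has its centre at z = 90.5.
- roller_mid (a point): Middle of the front roller's tube on its axis (z = 75 mm installed); y along the axle to the left end. Tube 28 mm across, y = -59 to 59 mm, amber glue spots, black caps; about 0.25 kg. Installed it has 2 mm of end play: pushed left until its shoulder meets the left rail, the middle is at y = +9 mm in the rest's frame; it may start up to 2 mm to the right of that.
- stub_end (a point): Centre of the left end face of the roller's fixed stub, 73 mm from the tube's middle. Stub 8 mm across, 7 mm long, in the left rail's hole; inside it a fixed shoulder, 14 mm across. The stub leaves its hole when the roller moves about 8 mm to the right (-y of the rest).
- axle_end (a point): Centre of the right end face of the roller's sprung axle (8 mm across, in the right rail's hole), 89.5 mm from the tube's middle when out; same axes. Spring: 3.5 N as it starts to move, 14.5 N pressed in 5.5 mm, 16.5 N at its stop at 6.5 mm; over 22 N damages it. With the left shoulder against its rail the end reaches 5.5 mm past the right rail's inner face and must be pressed in that far.
- collar_ref (a point): Where the brass collar's outer face stands with the axle out and the left shoulder against its rail: on the axle's line, 12 mm inward of the right rail's inner face (fixed to the rest). The collar, 15 mm across and 4 mm thick, sits on the sprung axle, its outer face 17.5 mm from the axle's end; the fork pushes on that face, to the left (+y).
- fork_grip (a point): Where to hold the forked tool: front part of the handle, half-way up, 12 mm over the bench. Axes: x forward to the fork, y across, z up. Dark wooden handle 16 mm wide (y), 24 high (z), x = -77 to 12 mm, ferrule to 16. It lies with its two prongs one above the other. 0.09 kg.
- fork_slot (a point): Middle of the fork's slot, 45 mm ahead of fork_grip and level with it; the axle's centre belongs about here. Steel blade 4 mm thick (y), 24 mm high; slot 11 mm high, open and flared to the front, from 8 mm behind this point to the tips 15 mm ahead of it.
- tray: Open wooden tray, fixed, 100 mm (x) by 200 mm (y) outside, 22 mm high, walls and floor 6 mm. Origin under its middle, y along its length. Fork and tray may lie on either side of the rest.
- oil_bottle: Small amber oil bottle, 36 mm across, 54 mm high, origin under its middle; leave it alone.
- block_plane: Small black iron plane, 47x167x52 mm, origin under its middle; leave it alone.
- mallet: Beech mallet lying down, 92x204x55 mm, origin under its middle; leave it alone.
There are look-alikes about, which are no part of the job. There is more than one size of the part that bears fork_grip; the job needs the larger.

How it is judged:
By the outcome, as a careful person would: the job done as asked, in the order asked, and still so for the second after the job is handed in, with the robot touching nothing.
It also fails if it takes over 72 s, if anything falls off the work surface, if the arm or the gripper's body presses on something with over 40 N, if the wrist force passes 120 N, or if a joint passes its speed limit or range.

ROBOT

A 6-joint arm with a two-finger parallel gripper is mounted at the origin on a cart in front of the work surface, level with it; the furniture and walls round the work are solid. World frame = base frame: x ahead of the robot, y to its left, z up, the work surface at z = 0. Lengths are in m, angles in rad, forces in N, time in s.
With the tool pointing down it reaches from about 0.275 to 0.825 m from the base axis. Payload 5.2 kg.
Tool frame: the origin (TCP) lies midway between the tips of the shut fingers; the grasp point (between the pads) lies 19 mm behind it; z points along the fingers, y is the line along which they close (so a half turn about z gives the same grasp; the last joint's range is limited). The gripper opens to 93 mm and grips with 3 to 60 N. Pads are 15 mm wide; open, the fingers measure 128 mm over their backs; the gripper's body (75 mm by 188 mm) begins 65 mm behind the grasp point.
Start: joints at [0.903, 0.259, 1.535, -0, 1.348, -0.203], TCP at [0.247, 0.492, 0.219] pointing down, gripper open.
Joint ranges: [-3.14, 3.14], [-0.91, 2.08], [0.19, 2.58], [-1.22, 4.36], [0.22, 2.71], [-3.12, 3.12]. Speed limits (rad/s): [2.57, 2.57, 3.14, 3.14, 3.14, 3.14].

INTERFACE

Orientations are given as a unit quaternion [x, y, z, w].
In Python, from station import manip gives the robot as it stands.
- The arm moves only by the tool jog_arm, never from a script. Its argument "targets" is a list that holds one entry, the list of rows, each a list of 7 numbers: the closure in counts, from 0 (fully open) to 255 (shut), then the shift along the world's x, y, z in mm, then the turn, a rotation vector about the world's x, y, z in degrees. A call has 1 to 20 rows; each row shifts and turns the commanded pose from where the row before left it; what a row does not reach is not made up. A row lasts 1/10 s, in which the tool goes at most 50 mm and 8.59 degrees, less where a joint would pass 70% of its speed; a pose out of reach is approached as far as the arm can. A call with a gripper value outside its range is refused whole. The fingers move at their own pace and stop on an object; "force" is the grip in N (left out, the last holds). Time passes only in rows, so rows that do not move let the fingers close. It gives the time, the measured TCP pose, the force, the opening and the grip force at its end, in the units of the state.
- manip.observe(): the state, without advancing time (a new reading comes with each control period).
- manip.capture(name): name is "side" or "top"; returns a dict with "img" (480x640x3 uint8, blue, green, red), "fx", "fy", "cx", "cy" (pixels), "eye" and "orientation" of the camera in the world. Camera axes: x right, y down, z forward; pixel columns grow to the right and rows downward; lengths in m; the calibration is good to about 2 mm. A picture is of the moment at which its call begins. There is no depth.
- manip.job_done(): hands the job in; it is judged then, once.
Trained networks look in a picture, given as the dict that the camera call returned (one of the last four; its "shot" number tells which), for a name from the list of things; names that differ only in an ending like _2 or _b are one class to them, and where a whole thing is asked for, a point or a joint stands for the part that bears it (a point fixed in the world has none). Each returns a list of dicts, best first, with "score" (0 to 1); they miss things now and then, are a little off and sometimes report something else, mostly with a low value. They report only what shows in the picture. A call takes as long as a camera call. They do not tell look-alikes from the thing itself.
- manip.spot_in(target, picture): "bbox" ([centre column, centre row, width, height] as shares, 0 to 1, of the picture: columns of its width, rows of its height, round what is visible of it).
- manip.mark_of(target, picture): "location" ([column, row] as shares, 0 to 1, of the picture: columns of its width, rows of its height: a listed point, or the origin of a listed thing).
The state is a dict: "time": time; "qpos": joint angles; "joint_vel": joint speeds; "tau": joint torques, N m; "ee_pos": TCP position; "ee_rot": TCP orientation; "wrist_force": force on the tool from outside, world axes, zero at the start; "wrist_torque": the same for the moment, N m; "grip_width": finger opening in m; "grip_force": force on a finger pad.
Only numpy, scipy, OpenCV 4.12 (cv2) and the standard library are available. Lean on these libraries where they do the work, as an engineer would, in place of code of your own. Each camera call takes 0.05 s, during which the arm holds its last target. There are 200 camera calls.

## Working session

There is one attempt and no reset: what is moved stays moved. The work goes in short steps, Python scripts to look and compute and a tool call to move; the robot and the scene stay as the last step left them, time stands still between calls to the robot, and variables do not carry over. Pictures are saved under pics/ and viewed, at most 10 in all, crops included, and the job is handed in when it is done.

Besides the shell and the picture viewer there is one more tool, called after "Request:" by a JSON object that holds its "method" and its "body", one argument or row to a line. jog_arm: Moves the arm, as the interface text tells. Its arguments: {"type":"object","properties":{"targets":{"type":"array"},"force":{"type":"number"}},"required":["targets"]}

```bash
mkdir -p pics; cat > h.py <<'E'
import numpy as np, cv2
from scipy.spatial.transform import Rotation as R
from station import manip
def ray(p,uv):
    d=np.array([(uv[0]*640-p['cx'])/p['fx'],(uv[1]*480-p['cy'])/p['fy'],1.])
    return np.array(p['eye']),R.from_quat(p['orientation']).apply(d)
def onz(p,uv,z):
    e,d=ray(p,uv); return e+d*(z-e[2])/d[2]
def proj(p,X):
    c=R.from_quat(p['orientation']).inv().apply(np.atleast_2d(X)-np.array(p['eye']))
    return np.c_[c[:,0]/c[:,2]*p['fx']+p['cx'],c[:,1]/c[:,2]*p['fy']+p['cy']]
def tri(p,u,q,v):
    e,d=ray(p,u);f,g=ray(q,v);d/=np.linalg.norm(d);g/=np.linalg.norm(g)
    s=np.linalg.lstsq(np.c_[d,-g],f-e,rcond=None)[0]
    a,b=e+s[0]*d,f+s[1]*g
    return (a+b)/2,np.linalg.norm(a-b)
E
python3 - <<'E'
from h import *
np.set_printoptions(precision=4,suppress=True)
s=manip.observe();print(s)
for n in ['top','side']:
    p=manip.capture(n);cv2.imwrite(f'pics/{n}0.png',p['img'])
    print(n,p['eye'],p['orientation'],p['fx'],p['cx'],p['cy'])
    for t in ['rest','rest_hole','rest_notch','roller_mid','stub_end','axle_end','collar_ref','fork_grip','fork_slot','tray','oil_bottle','block_plane','mallet']:
        print(t,[(np.round(np.array(m['location'])*[640,480],1).tolist(),round(m['score'],2),np.round(onz(p,m['location'],dict(rest_hole=.075,rest_notch=.0865,roller_mid=.075,stub_end=.075,axle_end=.075,collar_ref=.075,fork_grip=.012,fork_slot=.012).get(t,0))*1000).tolist()) for m in manip.mark_of(t,p)][:4])
E
```

```text
{'time': 0.0, 'qpos': array([ 0.9032,  0.2594,  1.5361,  0.    ,  1.348 , -0.2028]), 'joint_vel': array([-0.0016, -0.0003,  0.0012, -0.0019,  0.0017, -0.0003]), 'tau': array([ -0.0004, -43.7319, -28.3995,   0.0719,   0.0418,  -0.0001]), 'ee_pos': array([0.2461, 0.4912, 0.2178]), 'ee_rot': array([ 0.2303,  0.9731, -0.0008, -0.0004]), 'wrist_force': array([0.1767, 0.4989, 0.4855]), 'wrist_torque': array([ 0.042 , -0.0095, -0.0196]), 'grip_force': 0.0, 'grip_width': 0.0928883790129109}
top [0.355  0.0038 1.5815] [ 0.7162 -0.695   0.0474 -0.0435] 569.3576500218168 315.67678975415083 242.56957618040948
rest []
rest_hole [([374.8, 257.4], 0.57, [515.0, -160.0, 75.0])]
rest_notch [([380.8, 259.8], 0.76, [508.0, -175.0, 87.0])]
roller_mid [([344.2, 258.3], 0.86, [510.0, -79.0, 75.0])]
stub_end [([319.3, 261.8], 0.59, [499.0, -13.0, 75.0])]
axle_end [([379.8, 262.5], 0.37, [502.0, -173.0, 75.0])]
collar_ref [([371.9, 262.3], 0.69, [502.0, -153.0, 75.0])]
fork_grip [([375.6, 258.5], 0.61, [519.0, -169.0, 12.0]), ([457.3, 276.1], 0.59, [477.0, -396.0, 12.0]), ([417.5, 293.2], 0.46, [426.0, -286
[... 674 characters left out ...]
er_mid [([309.5, 264.7], 0.85, [504.0, -96.0, 75.0])]
stub_end [([298.1, 249.5], 0.97, [509.0, 1.0, 75.0])]
axle_end []
collar_ref [([325.9, 273.3], 0.87, [522.0, -153.0, 75.0])]
fork_grip [([309.0, 340.8], 0.82, [431.0, -294.0, 12.0]), ([361.8, 363.6], 0.69, [493.0, -396.0, 12.0]), ([382.4, 358.1], 0.33, [533.0, -396.0, 12.0])]
fork_slot [([319.4, 344.5], 0.85, [445.0, -313.0, 12.0]), ([383.8, 356.8], 0.8, [537.0, -393.0, 12.0])]
tray [([276.8, 242.1], 0.71, [522.0, 258.0, 0.0])]
oil_bottle [([425.2, 338.9], 0.87, [647.0, -357.0, 0.0]), ([258.6, 227.3], 0.36, [504.0, 412.0, 0.0])]
block_plane [([397.5, 306.1], 0.81, [661.0, -224.0, 0.0])]
mallet [([256.4, 228.4], 0.93, [494.0, 405.0, 0.0])]
```

```bash
python3 - <<'E'
import cv2
a=cv2.imread('pics/top0.png')[190:330,140:500];cv2.imwrite('pics/t0c.png',cv2.resize(a,(792,308),interpolation=cv2.INTER_CUBIC))
a=cv2.imread('pics/side0.png')[200:400,220:470];cv2.imwrite('pics/s0c.png',cv2.resize(a,(750,600),interpolation=cv2.INTER_CUBIC))
E
```

```text
(no output)
```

View pics/t0c.png

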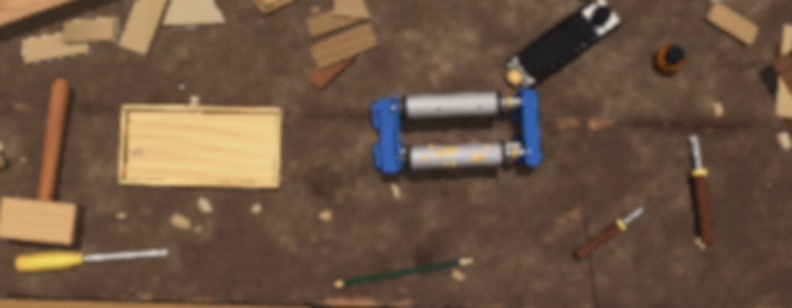

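View pics/s0c.png

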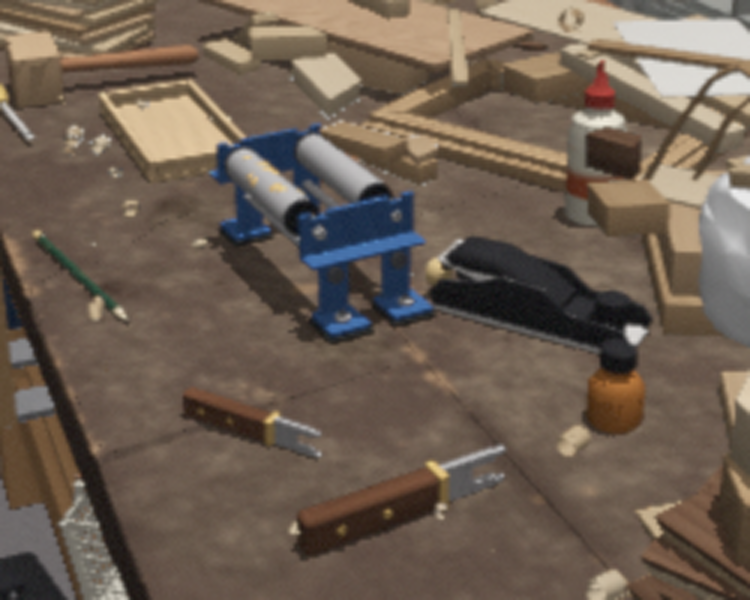

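The larger fork is the right-hand one (crop top ≈ (700,190), i.e. full-frame (458,276)). The smaller one lies at full-frame (417,293). The tray is left of the rest at full-frame (232,256), and the glued front roller is the lower one at (344,260). Next I'll fit the poses from several shots.

```bash
cat > fit.py <<'E'
from h import *
from scipy.optimize import least_squares
np.set_printoptions(precision=4,suppress=True)
REST={'rest':(0,0,0),'rest_hole':(0,-75,75),'rest_notch':(0,-77,86.5),'roller_mid':(0,8,75),'stub_end':(0,81,75),'collar_ref':(0,-63,75)}
FORK={'fork_grip':(0,0,12),'fork_slot':(45,0,12)}
def collect(names,n,rng,x0):
    obs=[]
    for i in range(n):
        for c in ['top','side']:
            p=manip.capture(c)
            for t,X in names.items():
                for m in manip.mark_of(t,p):
                    w=onz(p,m['location'],X[2]/1000)[:2]
                    if np.hypot(*(w-x0))<rng: obs.append((p,t,np.array(X)/1000,np.array(m['location'])*[640,480],m['score'],c)); break
    return obs
def fit(obs,x0):
    def W(v,X): return np.array([v[0]+np.cos(v[2])*X[0]-np.sin(v[2])*X[1],v[1]+np.sin(v[2])*X[0]+np.cos(v[2])*X[1],X[2]])
    f=lambda v: np.concatenate([proj(o[0],W(v,o[2]))[0]-o[3] for o in obs])
    r=least_squares(f,x0,loss='soft_l1',f_scale=1.5)
    J=r.jac;cov=np.linalg.inv(J.T@J)*2.0
    return r.x,np.sqrt(np.diag(cov)),f(r.x).reshape(-1,2)
E
python3 - <<'E'
from fit import *
import pickle
o=collect(REST,5,.15,np.array([.51,-.09]))
v,s,r=fit(o,[.51,-.09,0]);print('rest',v,s)
for c in ['top','side']:
    for t in REST:
        k=[i for i,q in enumerate(o) if q[1]==t and q[5]==c]
        if k: print(c,t,len(k),r[k].mean(0),r[k].std(0))
g=collect(FORK,5,.075,np.array([.51,-.392]))
v,s,r=fit(g,[.485,-.395,.1]);print('fork',v,s)
for i,q in enumerate(g): print(q[5],q[1],r[i])
pickle.dump((o,g),open('obs.pkl','wb'))
p=manip.capture('top'); p2=manip.capture('side')
for q in (p,p2): print([ (m['score'],np.array(m['bbox'])*[640,480,640,480]) for m in manip.spot_in('tray',q)[:1]])
pickle.dump((p,p2),open('im.pkl','wb')); print(manip.observe()['time'])
E
```

```text
rest [ 0.5079 -0.0918  0.0829] [0.0009 0.001  0.0135]
top rest 1 [-26.7399   0.2926] [0. 0.]
top rest_hole 4 [ 2.4903 -1.723 ] [0.8151 0.6757]
top rest_notch 5 [-2.4219 -0.7004] [2.2871 1.0413]
top roller_mid 3 [-0.0938 -1.0136] [0.3707 0.0784]
top stub_end 5 [ 1.9161 -3.2134] [1.8727 0.9688]
top collar_ref 5 [ 0.736  -2.7086] [1.1805 0.5349]
side rest 5 [-0.3563  3.1392] [1.6041 1.5373]
side rest_hole 5 [-1.1787 -1.4875] [1.2214 0.9531]
side rest_notch 5 [-1.6353  1.086 ] [1.0903 0.7881]
side roller_mid 5 [-3.7186 -3.3092] [5.3357 3.5542]
side stub_end 5 [-1.3586  2.2587] [1.1358 0.8473]
side collar_ref 5 [-0.2779  0.7197] [0.513  1.6392]
fork [ 0.4887 -0.4003  0.2667] [0.0012 0.0014 0.0449]
top fork_grip [ 0.9733 -4.5622]
top fork_slot [ 0.3756 -2.5336]
side fork_grip [-3.1309  3.3356]
side fork_slot [-0.859   0.6413]
top fork_grip [ 0.0773 -3.8902]
top fork_slot [ 1.3996 -2.2936]
side fork_grip [-2.6189 -0.3604]
side fork_slot [-2.651  -0.4627]
top fork_grip [ 0.7813 -1.6822]
top fork_slot [ 1.5916 -1.4296]
side fork_grip [-0.5069 -0.2644]
side fork_slot [-3.739  -1.3747]
top fork_grip [ 1.4213 -3.5542]
top fork_slot [ 1.4636 -1.7176]
side fork_grip [-1.0189  0.9356]
side fork_slot [0.357  0.1133]
top fork_grip [ 0.2693 -4.4662]
top fork_slot [ 0.1836 -3.3016]
side fork_grip [-0.9549 -0.8404]
side fork_slot [-1.563   0.0173]
[(0.92, array([230.08 , 256.32 ,  68.992,  40.8  ]))]
[(0.76, array([277.632, 241.44 ,  44.48 ,  33.696]))]
6.6
```

```bash
cat > ov.py <<'E'
from fit import *
def W(v,X):
    X=np.atleast_2d(X).astype(float)/1000; c,s=np.cos(v[2]),np.sin(v[2])
    return np.c_[v[0]+c*X[:,0]-s*X[:,1],v[1]+s*X[:,0]+c*X[:,1],X[:,2]]
def box(x0,x1,y0,y1,z0,z1):
    P=np.array([(x,y,z) for x in(x0,x1) for y in(y0,y1) for z in(z0,z1)])
    return [(P[i],P[j]) for i in range(8) for j in range(i+1,8) if ((P[i]!=P[j]).sum()==1)]
def circ(x,y,z,r,ax,n=16):
    a=np.linspace(0,2*np.pi,n+1)
    if ax=='y': P=np.c_[x+r*np.cos(a),0*a+y,z+r*np.sin(a)]
    return [(P[i],P[i+1]) for i in range(n)]
RL=box(-15,77,75,79,56,90.5)+box(-15,77,-79,-75,56,90.5)
ROL=circ(0,-51,75,14,'y')+circ(0,67,75,14,'y')
def draw(p,items,c0,r0,w,h,k):
    im=cv2.resize(p['img'][r0:r0+h,c0:c0+w],None,fx=k,fy=k,interpolation=cv2.INTER_CUBIC)
    for v,L,col in items:
        for a,b in L:
            q=((proj(p,np.r_[W(v,a),W(v,b)])-[c0,r0]+.5)*k).astype(int)
            cv2.line(im,tuple(map(int,q[0])),tuple(map(int,q[1])),col,1)
    return im
E
python3 - <<'E'
from ov import *
import pickle
p,q=pickle.load(open('im.pkl','rb'))
v=[.5079,-.0918,.0829]
a=draw(p,[(v,RL,(0,255,255)),(v,ROL,(0,0,255))],300,218,100,66,4)
b=draw(q,[(v,RL,(0,255,255)),(v,ROL,(0,0,255))],280,235,100,85,4)
f=[.4887,-.4003,.2667];F=box(-77,12,-8,8,0,24)+box(16,60,-2,2,0,24)
c=draw(p,[(f,F,(0,255,0))],420,240,66,66,6)
d=draw(q,[(f,F,(0,255,0))],310,340,90,50,4.4)
pad=lambda m:cv2.copyMakeBorder(m[:300,:400],0,300-min(300,m.shape[0]),0,400-min(400,m.shape[1]),cv2.BORDER_CONSTANT)
cv2.imwrite('pics/o1.png',np.vstack([np.hstack([pad(a),pad(b)]),np.hstack([pad(c),pad(d)])]))
E
```

```text
(no output)
```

View pics/o1.png

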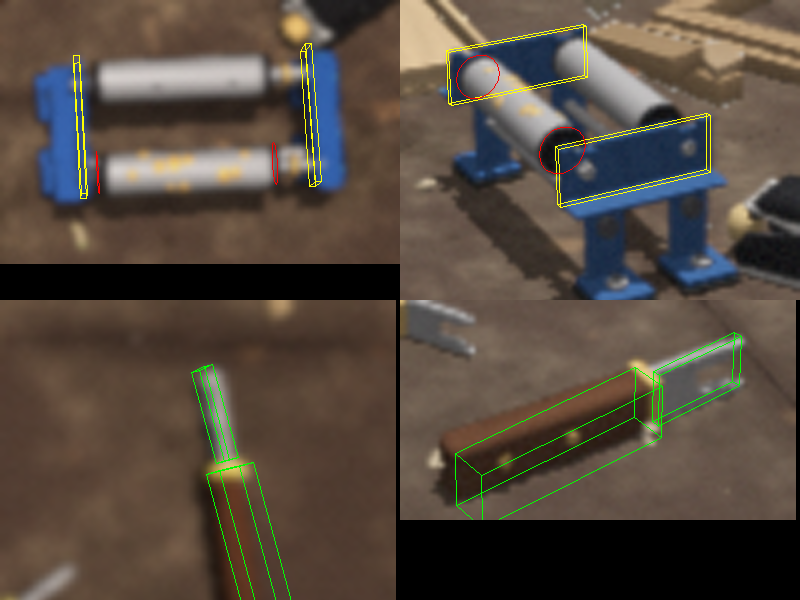

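The overlay shows the rest fit slightly too yawed, with tube ends at top-view crop (95,173) and (281,168). The fork box is a few mm off to the side. I'll refine both fits on image gradients.

```bash
cat > edge.py <<'E'
from ov import *
from scipy.optimize import minimize
def grad(img):
    g=cv2.GaussianBlur(img.astype(np.float32),(0,0),.8)
    return cv2.Sobel(g,cv2.CV_32F,1,0)/8,cv2.Sobel(g,cv2.CV_32F,0,1)/8
def score(p,G,lines,v,off):
    s=0
    for a,b,wt in lines:
        P=proj(p,W(v,np.linspace(a,b,25)))+off
        t=P[-1]-P[0];n=np.array([-t[1],t[0]])/np.linalg.norm(t)
        gx=cv2.remap(G[0],P[:,0].astype(np.float32),P[:,1].astype(np.float32),1)
        gy=cv2.remap(G[1],P[:,0].astype(np.float32),P[:,1].astype(np.float32),1)
        s+=wt*np.linalg.norm((gx*n[0]+gy*n[1]).reshape(25,-1).mean(0))
    return s
def efit(pics,lines,v0,sig=(.006,.006,.06),lam=3.,seed=0):
    Gs=[grad(p['img']) for p in pics]
    def cost(z):
        v=np.array(v0)+z[:3]*[.005,.005,.05]
        return -sum(score(p,G,L,v,z[3+2*i:5+2*i]) for i,(p,G,L) in enumerate(zip(pics,Gs,lines)))+lam*np.sum(z[3:]**2)
    best=None;rng=np.random.default_rng(seed)
    for k in range(25):
        z0=np.r_[rng.normal(0,.8,3) if k else np.zeros(3),np.zeros(4)]
        r=minimize(cost,z0,method='Powell',options=dict(maxiter=40))
        if best is None or r.fun<best.fun: best=r
    return np.array(v0)+best.x[:3]*[.005,.005,.05],best.x[3:],best.fun
def tube(x,y0,y1,eye,v,z=75,r=14):
    c=W(v,[x,(y0+y1)/2,z])[0];d=np.array(eye)-c
    ct,st=np.cos(v[2]),np.sin(v[2]);dx,dz=ct*d[0]+st*d[1],d[2]
    n=np.hypot(dx,dz);nx,nz=-dz/n,dx/n
    return [((x+s*r*nx,y0,z+s*r*nz),(x+s*r*nx,y1,z+s*r*nz),1.5) for s in(1,-1)]
E
python3 - <<'E'
from edge import *
import pickle
p,q=pickle.load(open('im.pkl','rb'))
v0=[.508,-.09,.065]
Lt=[((-15,y,90.5),(77,y,90.5),1) for y in(75,-75)]+tube(0,-45,60,p['eye'],v0)+tube(62,-50,50,p['eye'],v0)
Ls=[((-15,-79,90.5),(77,-79,90.5),1),((-15,-79,62),(-15,-79,90.5),.7),((77,-79,62),(77,-79,90.5),.7),((15,75,90.5),(77,75,90.5),.7)]+tube(0,-45,60,q['eye'],v0)[:]+tube(62,-50,50,q['eye'],v0)
v,off,f=efit((p,q),(Lt,Ls),v0);print('rest',v,off,f)
for i,(c,L) in enumerate(zip((p,q),(Lt,Ls))):print(efit((c,),(L,),v,lam=1e3)[0])
f0=[.485,-.397,.2]
F=[((-70,s*8,24),(10,s*8,24),1) for s in(1,-1)]
Ft=F+[((20,s*2,24),(58,s*2,24),1) for s in(1,-1)]+[((60,-2,24),(60,2,24),.3),((-77,-6,24),(-77,6,24),.5)]
Fs=[((-70,8,24),(10,8,24),1),((-70,-8,0),(10,-8,0),1),((20,-2,24),(58,-2,24),1),((20,-2,0),(58,-2,0),1),((-77,-8,4),(-77,-8,20),.5)]
g,goff,_=efit((p,q),(Ft,Fs),f0);print('fork',g,goff,_)
for c,L in zip((p,q),(Ft,Fs)):print(efit((c,),(L,),g,lam=1e3)[0])
t0=[.518,.237,0.06]
T=[((s*50,-95,22),(s*50,95,22),1) for s in(1,-1)]+[((-45,s*100,22),(45,s*100,22),1) for s in(1,-1)]
Ts=T+[((-50,-95,0),(-50,95,0),.7)]
t,toff,_=efit((p,q),(T,Ts),t0);print('tray',t,toff,_)
F=box(-77,12,-8,8,0,24)+box(16,60,-2,2,0,24)
sh=lambda c,o:{**c,'cx':c['cx']+o[0],'cy':c['cy']+o[1]}
I=[]
for c,a,b,k in ((p,(300,218,100,75),(420,240,100,75),0),(q,(280,235,100,75),(310,325,100,75),2)):
    I.append(np.hstack([draw(sh(c,off[k:k+2]),[(v,RL,(0,255,255)),(v,ROL,(0,0,255))],*a,4),draw(sh(c,goff[k:k+2]),[(g,F,(0,255,0))],*b,4)]))
cv2.imwrite('pics/o2.png',np.vstack(I))
E
```

```text
rest [ 0.5069 -0.092   0.0871] [ 0.4672  0.2761  0.1324 -0.814 ] -531.1665402085445
[ 0.5061 -0.0936  0.0874]
[ 0.5074 -0.0718  0.0724]
fork [ 0.486  -0.3929  0.1949] [ 0.0002  0.1124  0.1932 -0.0041] -180.97374495574812
[ 0.4823 -0.3884  0.0769]
[ 0.4827 -0.3966  0.1003]
tray [0.5147 0.2316 0.0083] [-0.1751  0.3391  0.1056 -0.3309] -356.2011023314885
```

View pics/o2.png

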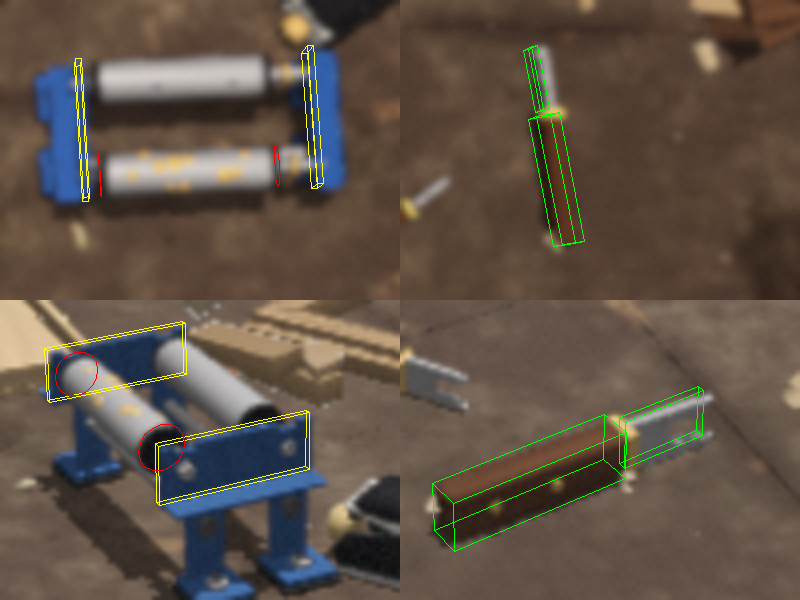

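```bash
python3 - <<'E'
from edge import *
import pickle
p,q=pickle.load(open('im.pkl','rb'))
uv=lambda c,r:((c+.0)/640,(r+.0)/480)
print('top tip,ferr z24',onz(p,uv(456,251.6),.024),onz(p,uv(458.6,268),.024))
print('side tip,ferr,rear z24',onz(q,uv(388,348.7),.024),onz(q,uv(368.7,354.5),.024),onz(q,uv(318,371.7),.024))
# brown handle + fork mask in top
for name,c,(c0,r0,w,h) in (('top',p,(435,245,45,65)),('side',q,(312,338,80,52))):
    im=c['img'][r0:r0+h,c0:c0+w].astype(int);bg=np.median(im.reshape(-1,3),0);print(name,'bg',bg)
    red=(im[...,2]-im[...,0]);hsv=cv2.cvtColor(c['img'][r0:r0+h,c0:c0+w],cv2.COLOR_BGR2HSV)
    m=(hsv[...,1]>115).astype(np.uint8)
    n,l,st,ce=cv2.connectedComponentsWithStats(m);k=1+st[1:,4].argmax();ys,xs=np.nonzero(l==k)
    P=np.c_[xs+c0,ys+r0].astype(float);mu=P.mean(0);u,s_,vt=np.linalg.svd(P-mu);t=(P-mu)@vt[0]
    print(st[k],mu,vt[0],t.min(),t.max(),'std minor',((P-mu)@vt[1]).std())
    print('ends z18',onz(c,(mu+vt[0]*t.min())/[640,480],.018),onz(c,(mu+vt[0]*t.max())/[640,480],.018))
# tubes in top: gray bright
g=p['img'][225:275,320:370].astype(int);m=((g.min(2)>95)).astype(np.uint8)
n,l,st,ce=cv2.connectedComponentsWithStats(m)
for k in range(1,n):
    if st[k,4]<60: continue
    ys,xs=np.nonzero(l==k);P=np.c_[xs+320,ys+225].astype(float)
    # use per-column mean
    cs=np.unique(P[:,0]);cs=cs[3:-3];mm=[P[P[:,0]==x,1].mean() for x in cs];f=np.polyfit(cs,mm,1)
    A=onz(p,(cs[0]/640,np.polyval(f,cs[0])/480),.08);B=onz(p,(cs[-1]/640,np.polyval(f,cs[-1])/480),.08)
    d=A-B;print('tube',st[k],f[0],'yaw',np.arctan2(-d[0],d[1]),(A+B)/2)
# axle ends in side
for (c,r) in ((326.75,277),(352,271.75)):
    x0,y0=int(c)-4,int(r)-4;w=q['img'][y0:y0+9,x0:x0+9].astype(float);wt=np.clip(w[...,2]-90,0,None)
    yy,xx=np.mgrid[y0:y0+9,x0:x0+9];print('axle px',(wt*xx).sum()/wt.sum(),(wt*yy).sum()/wt.sum(),wt.max())
for v in ([.5069,-.092,.0871],[.507,-.092,.075]): print(v,proj(q,W(v,[(0,-80,75),(62,-79,75)])))
E
```

```text
top tip,ferr z24 [ 0.5434 -0.3893  0.024 ] [ 0.4982 -0.3964  0.024 ]
side tip,ferr,rear z24 [ 0.5474 -0.3895  0.024 ] [ 0.5078 -0.3921  0.024 ] [ 0.4085 -0.4036  0.024 ]
top bg [51. 65. 86.]
[ 18  22  12  35 260] [458.8808 283.3038] [0.1421 0.9899] -16.83193043903815 17.959815342982345 std minor 2.2182542313962785
ends z18 [ 0.5023 -0.3921  0.018 ] [ 0.4082 -0.4055  0.018 ]
side bg [ 74.  85. 102.]
[  7  17  50  30 677] [343.2068 369.3028] [-0.9374  0.3484] -26.829279459087626 26.765371198932684 std minor 4.028292798571856
ends z18 [ 0.504  -0.3987  0.018 ] [ 0.4049 -0.4133  0.018 ]
tube [  4   7  46  11 394] -0.036913696060038366 yaw 0.06780819182716491 [ 0.5678 -0.0832  0.08  ]
tube [  6  30  44  11 401] -0.040704672283619396 yaw 0.07110424399343804 [ 0.5059 -0.0873  0.08  ]
axle px 325.94117647058823 276.4201680672269 47.0
axle px 351.037037037037 271.14814814814815 22.0
[0.5069, -0.092, 0.0871] [[325.66   277.3026]
 [350.8185 271.2728]]
[0.507, -0.092, 0.075] [[325.2962 277.3873]
 [350.6429 271.4806]]
```

Request:
{"method": "jog_arm", "body": {
  "targets": [
    [[0, 12, -44.3, 0, 0, 0, -7.27], [0, 12, -44.3, 0, 0, 0, -7.27], [0, 12, -44.3, 0, 0, 0, -7.27], [0, 12, -44.3, 0, 0, 0, -7.27], [0, 12, -44.3, 0, 0, 0, -7.27], [0, 12, -44.3, 0, 0, 0, -7.27], [0, 12, -44.3, 0, 0, 0, -7.27], [0, 12, -44.3, 0, 0, 0, -7.27], [0, 12, -44.3, 0, 0, 0, -7.27], [0, 12, -44.3, 0, 0, 0, -7.27], [0, 12, -44.3, 0, 0, 0, -7.27], [0, 12, -44.3, 0, 0, 0, -7.27], [0, 12, -44.3, 0, 0, 0, -7.27], [0, 12, -44.3, 0, 0, 0, -7.27], [0, 12, -44.3, 0, 0, 0, -7.27], [0, 12, -44.3, 0, 0, 0, -7.27], [0, 12, -44.3, 0, 0, 0, -7.27], [0, 12, -44.3, 0, 0, 0, -7.27], [0, 12, -44.3, 0, 0, 0, -7.27], [0, 12, -44.3, 0, 0, 0, -7.27]]
  ],
  "force": 20
}}

```text
time: 8.6
ee_pos: [0.4867, -0.3963, 0.2185]
ee_rot: [0.998, 0.067, 0.0, -0.0]
wrist_force: [0.8, -0.4, 0.3]
grip_width: 0.0928
grip_force: 0.0
```

Request:
{"method": "jog_arm", "body": {
  "targets": [
    [[0, 0, 1, -45, 0, 0, 0.4], [0, 0, 1, -45, 0, 0, 0], [0, 0, 0, -45, 0, 0, 0], [0, 0, 0, -45, 0, 0, 0], [0, 0, 0, -20, 0, 0, 0], [0, 0, 0, -10, 0, 0, 0], [0, 0, 0, -4, 0, 0, 0], [0, 0, 0, 0, 0, 0, 0], [200, 0, 0, 0, 0, 0, 0], [255, 0, 0, 0, 0, 0, 0], [255, 0, 0, 0, 0, 0, 0], [255, 0, 0, 0, 0, 0, 0], [255, 0, 0, 0, 0, 0, 0], [255, 0, 0, 0, 0, 0, 0]]
  ],
  "force": 15
}}

```text
time: 10.0
ee_pos: [0.4865, -0.3924, 0.0048]
ee_rot: [0.997, 0.073, 0.0, 0.0]
wrist_force: [-0.8, 0.0, -0.5]
grip_width: 0.0493
grip_force: 0.0
```

Request:
{"method": "jog_arm", "body": {
  "targets": [
    [[255, 0, 0, 0, 0, 0, 0], [255, 0, 0, 0, 0, 0, 0], [255, 0, 0, 0, 0, 0, 0], [255, 0, 0, 0, 0, 0, 0], [255, 0, 0, 0, 0, 0, 0], [255, 0, 0, 0, 0, 0, 0]]
  ],
  "force": 15
}}

```text
time: 10.6
ee_pos: [0.4866, -0.3924, 0.0046]
ee_rot: [0.997, 0.073, 0.0, 0.0]
wrist_force: [0.3, 0.4, -0.6]
grip_width: 0.016
grip_force: 15.0
```

Request:
{"method": "jog_arm", "body": {
  "targets": [
    [[255, 0, 0, 0, 0, 0, 0], [255, 0, 0, 0, 0, 0, 0], [255, 0, 0, 10, 0, 0, 0], [255, 0, 0, 40, 0, 0, 0], [255, 0, 0, 40, 0, 0, 0], [255, -13, 37, 0, 0, 0, -0.7], [255, -13, 37, 0, 0, 0, -0.7], [255, -13, 37, 0, 0, 0, -0.7], [255, -13, 37, -5, 0, 0, -0.7], [255, -13, 37, -10, 0, 0, -0.7], [255, -12.6, 38.4, -12, 0, 0, -0.8], [255, 0, 0, 0, 0, 0, 0], [255, 0, 0, 0, 0, 0, 0]]
  ],
  "force": 60
}}

```text
time: 11.9
ee_pos: [0.4089, -0.1683, 0.0682]
ee_rot: [0.999, 0.036, 0.0, 0.0]
wrist_force: [0.4, -0.4, -0.4]
grip_width: 0.0153
grip_force: 60.0
```

```bash
python3 - <<'E'
from fit import *
import pickle
s=manip.observe();print(s['time'],s['ee_pos'],s['ee_rot'],s['wrist_force'],s['grip_width'])
o=[]
for i in range(3):
    ps=[manip.capture(c) for c in('top','side')]
    for p in ps:
        for t in('fork_grip','fork_slot','collar_ref','rest_hole'):
            m=manip.mark_of(t,p)
            print(t,[(np.round(np.array(k['location'])*[640,480],1).tolist(),round(k['score'],2)) for k in m[:3]])
pickle.dump(ps,open('im2.pkl','wb'))
from ov import *
v=[.507,-.092,.072]
F=box(-77,12,-8,8,0,24)+box(16,60,-2,2,0,24)
e=s['ee_pos'];yaw=2*np.arctan2(s['ee_rot'][1],s['ee_rot'][0])
g=[e[0]-.0016*np.cos(yaw),e[1]-.0016*np.sin(yaw),yaw];dz=(e[2]+.0073-.012)*1000
F=[(a+[0,0,dz],b+[0,0,dz]) for a,b in F]
a=draw(ps[0],[(g,F,(0,255,0)),(v,RL,(0,255,255))],300,218,100,100,4)
b=draw(ps[1],[(g,F,(0,255,0)),(v,RL,(0,255,255))],275,230,100,100,4)
cv2.imwrite('pics/o3.png',np.hstack([a,b]));print(g,dz,manip.observe()['time'])
E
```

```text
11.9 [ 0.4089 -0.1683  0.0682] [0.9993 0.0364 0.0002 0.0002] [ 0.3627 -0.4271 -0.3614] 0.015286101428176836
fork_grip []
fork_slot []
collar_ref [([374.8, 260.3], 0.8)]
rest_hole [([377.3, 261.0], 0.7), ([166.6, 264.0], 0.31)]
fork_grip [([280.2, 288.1], 0.76), ([309.0, 339.3], 0.55)]
fork_slot [([320.3, 346.3], 0.76), ([300.1, 281.5], 0.75)]
collar_ref [([324.7, 271.0], 0.93)]
rest_hole [([326.8, 281.3], 0.62), ([307.1, 262.6], 0.21)]
fork_grip []
fork_slot []
collar_ref []
rest_hole [([376.4, 258.6], 0.9)]
fork_grip [([307.2, 341.1], 0.72), ([281.4, 285.9], 0.58)]
fork_slot [([318.7, 345.7], 0.74), ([300.0, 277.9], 0.73)]
collar_ref [([323.3, 272.7], 0.92), ([310.0, 263.7], 0.28)]
rest_hole [([325.0, 276.8], 0.8)]
fork_grip []
fork_slot []
collar_ref [([371.8, 259.8], 0.57), ([445.7, 216.2], 0.29)]
rest_hole [([379.8, 257.2], 0.84)]
fork_grip [([281.6, 285.5], 0.58), ([304.3, 341.7], 0.56)]
fork_slot [([317.4, 343.7], 0.82), ([299.1, 278.1], 0.68)]
collar_ref [([322.5, 274.1], 0.79), ([313.6, 288.9], 0.54)]
rest_hole [([328.0, 280.6], 0.78)]
[np.float64(0.40729438854809297), np.float64(-0.1684448706210656), np.float64(0.07278129921754921)] 63.532279359644185 13.4
```

View pics/o3.png

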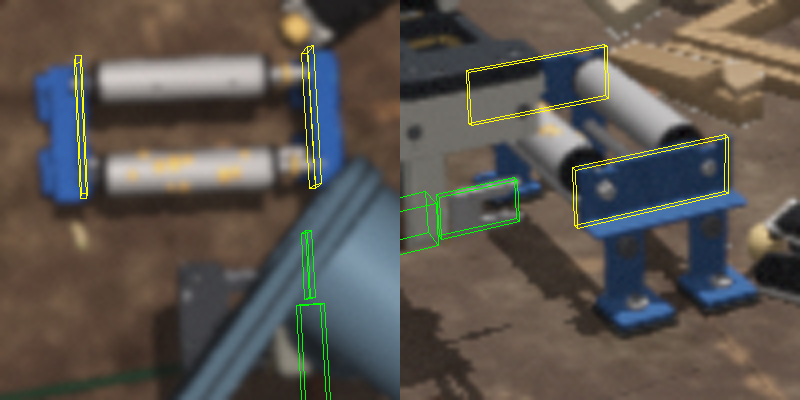

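The side view puts the fork's tips at crop (518,180–215), exactly on the overlay and level with the axle end at (605,190). The top view is hidden by the arm, so I'll feel for the rail.

Request:
{"method": "jog_arm", "body": {
  "targets": [
    [[255, 12, 0.9, -0.5, 0, 0, 0], [255, 8, 0.5, 0, 0, 0, 0], [255, 5, 0.4, 0, 0, 0, 0], [255, 3, 0.2, 0, 0, 0, 0], [255, 3, 0.2, 0, 0, 0, 0], [255, 3, 0.2, 0, 0, 0, 0], [255, 0, 0, 0, 0, 0, 0], [255, 0, 0, 0, 0, 0, 0]]
  ]
}}

```text
time: 14.2
ee_pos: [0.4428, -0.1665, 0.0671]
ee_rot: [0.999, 0.036, -0.0, -0.0]
wrist_force: [0.3, -0.7, -0.8]
grip_width: 0.0158
grip_force: 60.0
```

Request:
{"method": "jog_arm", "body": {
  "targets": [
    [[255, 0.07, -1, 0, 0, 0, 0], [255, 0.07, -1, 0, 0, 0, 0], [255, 0, -0.5, 0, 0, 0, 0], [255, 0, 0, 0, 0, 0, 0]]
  ]
}}

```text
time: 14.6
ee_pos: [0.443, -0.1692, 0.0672]
ee_rot: [0.999, 0.035, 0.0, 0.0]
wrist_force: [-0.4, -0.6, -1.6]
grip_width: 0.0157
grip_force: 60.0
```

Request:
{"method": "jog_arm", "body": {
  "targets": [
    [[255, 0, -0.7, 0, 0, 0, 0], [255, 0, 0, 0, 0, 0, 0]]
  ]
}}

```text
time: 14.8
ee_pos: [0.443, -0.1698, 0.0671]
ee_rot: [0.999, 0.035, -0.0, 0.0]
wrist_force: [0.3, 0.1, -0.9]
grip_width: 0.0154
grip_force: 60.0
```

Request:
{"method": "jog_arm", "body": {
  "targets": [
    [[255, 0, -0.7, 0, 0, 0, 0], [255, 0, 0, 0, 0, 0, 0]]
  ]
}}

```text
time: 15.0
ee_pos: [0.4431, -0.1705, 0.0672]
ee_rot: [0.999, 0.035, 0.0, 0.0]
wrist_force: [-0.4, -0.3, -0.3]
grip_width: 0.0153
grip_force: 60.0
```

Request:
{"method": "jog_arm", "body": {
  "targets": [
    [[255, 0, -0.7, 0, 0, 0, 0], [255, 0, 0, 0, 0, 0, 0]]
  ]
}}

```text
time: 15.2
ee_pos: [0.4431, -0.1712, 0.0671]
ee_rot: [0.999, 0.035, 0.0, 0.0]
wrist_force: [0.2, 0.5, -1.9]
grip_width: 0.0154
grip_force: 60.0
```

Request:
{"method": "jog_arm", "body": {
  "targets": [
    [[255, 0, -0.7, 0, 0, 0, 0], [255, 0, 0, 0, 0, 0, 0]]
  ]
}}

```text
time: 15.4
ee_pos: [0.443, -0.1716, 0.0671]
ee_rot: [0.999, 0.035, -0.0, -0.0]
wrist_force: [-0.3, 1.0, -0.7]
grip_width: 0.0154
grip_force: 60.0
```

Request:
{"method": "jog_arm", "body": {
  "targets": [
    [[255, 0, -0.7, 0, 0, 0, 0], [255, 0, 0, 0, 0, 0, 0]]
  ]
}}

```text
time: 15.6
ee_pos: [0.443, -0.1719, 0.0671]
ee_rot: [0.999, 0.036, -0.0, -0.001]
wrist_force: [1.6, 4.2, -0.6]
grip_width: 0.0153
grip_force: 60.0
```

Request:
{"method": "jog_arm", "body": {
  "targets": [
    [[255, -0.2, 1.5, 0, 0, 0, 0], [255, -0.2, 2.2, 0, 0, 0, 0], [255, 3, 0.2, 0, 0, 0, 0], [255, 3, 0.2, 0, 0, 0, 0], [255, 3, 0.2, 0, 0, 0, 0], [255, 3, 0.2, 0, 0, 0, 0], [255, 0, 0, 0, 0, 0, 0]]
  ]
}}

```text
time: 16.3
ee_pos: [0.4552, -0.1682, 0.0672]
ee_rot: [0.999, 0.036, 0.0, 0.0]
wrist_force: [-0.4, -0.4, -1.3]
grip_width: 0.0156
grip_force: 60.0
```

Request:
{"method": "jog_arm", "body": {
  "targets": [
    [[255, 3, 0.2, 0, 0, 0, 0], [255, 3, 0.2, 0, 0, 0, 0], [255, 3, 0.2, 0, 0, 0, 0], [255, 2, 0.2, 0, 0, 0, 0], [255, 2, 0.15, 0, 0, 0, 0], [255, 0, 0, 0, 0, 0, 0]]
  ]
}}

```text
time: 16.9
ee_pos: [0.4679, -0.1671, 0.0672]
ee_rot: [0.999, 0.036, 0.0, 0.0]
wrist_force: [-0.2, -0.3, -1.7]
grip_width: 0.0156
grip_force: 60.0
```

```bash
cat > look.py <<'E'
from ov import *
import sys
def look(name,cs,scale=4):
    s=manip.observe();print(s['time'],s['ee_pos'],s['ee_rot'],s['wrist_force'],s['wrist_torque'],s['grip_width'])
    cv2.imwrite('pics/%s.png'%name,np.hstack([draw(manip.capture(c),[],*r,scale) for c,r in cs]))
E
python3 -c "
from look import *
look('f1',[('side',(290,240,70,60))],10)"
```

```text
16.9 [ 0.4679 -0.1671  0.0672] [0.9994 0.0356 0.0001 0.    ] [-0.1861 -0.3138 -1.6543] [ 0.0208  0.1301 -0.0404] 0.01561884852282476
```

View pics/f1.png

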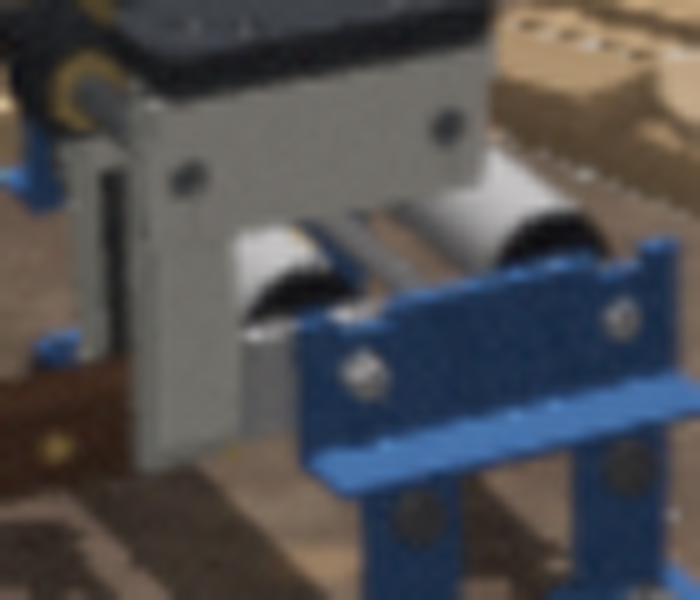

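Request:
{"method": "jog_arm", "body": {
  "targets": [
    [[255, -0.07, 1, 0, 0, 0, 0], [255, -0.07, 1, 0, 0, 0, 0], [255, -0.07, 1, 0, 0, 0, 0], [255, -0.07, 1, 0, 0, 0, 0], [255, 0, 0, 0, 0, 0, 0]]
  ]
}}

```text
time: 17.45
ee_pos: [0.4673, -0.163, 0.0672]
ee_rot: [0.999, 0.036, 0.0, 0.0]
wrist_force: [-0.1, -0.1, -0.5]
grip_width: 0.0157
grip_force: 60.0
```

Request:
{"method": "jog_arm", "body": {
  "targets": [
    [[255, -0.07, 1, 0, 0, 0, 0], [255, -0.07, 1, 0, 0, 0, 0], [255, 0, 0, 0, 0, 0, 0]]
  ]
}}

```text
time: 17.75
ee_pos: [0.4674, -0.1613, 0.0672]
ee_rot: [0.999, 0.035, 0.0, 0.0]
wrist_force: [0.0, -1.9, -1.7]
grip_width: 0.0152
grip_force: 60.0
```

Request:
{"method": "jog_arm", "body": {
  "targets": [
    [[255, -0.07, 1, 0, 0, 0, 0], [255, 0, 0, 0, 0, 0, 0]]
  ]
}}

```text
time: 17.95
ee_pos: [0.4675, -0.1607, 0.0673]
ee_rot: [0.999, 0.035, 0.0, 0.001]
wrist_force: [1.3, -4.6, -1.5]
grip_width: 0.0154
grip_force: 60.0
```

Request:
{"method": "jog_arm", "body": {
  "targets": [
    [[255, -0.07, 1, 0, 0, 0, 0], [255, -0.07, 1, 0, 0, 0, 0], [255, 0, 0, 0, 0, 0, 0]]
  ]
}}

```text
time: 18.25
ee_pos: [0.4676, -0.1592, 0.0674]
ee_rot: [0.999, 0.035, 0.001, 0.001]
wrist_force: [0.1, -5.9, -3.5]
grip_width: 0.0154
grip_force: 60.1
```

Request:
{"method": "jog_arm", "body": {
  "targets": [
    [[255, -0.07, 1, 0, 0, 0, 0], [255, -0.07, 1, 0, 0, 0, 0], [255, 0, 0, 0, 0, 0, 0]]
  ]
}}

```text
time: 18.55
ee_pos: [0.4677, -0.1579, 0.0676]
ee_rot: [0.999, 0.035, 0.001, 0.002]
wrist_force: [-0.4, -8.3, -2.8]
grip_width: 0.0155
grip_force: 60.1
```

Request:
{"method": "jog_arm", "body": {
  "targets": [
    [[255, -0.07, 1, 0, 0, 0, 0], [255, -0.07, 1, 0, 0, 0, 0], [255, 0, 0, 0, 0, 0, 0]]
  ]
}}

```text
time: 18.85
ee_pos: [0.4677, -0.1565, 0.0678]
ee_rot: [0.999, 0.035, 0.001, 0.002]
wrist_force: [0.1, -11.8, -1.8]
grip_width: 0.0157
grip_force: 60.2
```

Request:
{"method": "jog_arm", "body": {
  "targets": [
    [[255, -0.07, 1, 0, 0, 0, 0], [255, 0, 0, 0, 0, 0, 0]]
  ]
}}

```text
time: 19.05
ee_pos: [0.4678, -0.1559, 0.0678]
ee_rot: [0.999, 0.035, 0.001, 0.002]
wrist_force: [0.0, -12.1, -2.8]
grip_width: 0.0153
grip_force: 60.3
```

Request:
{"method": "jog_arm", "body": {
  "targets": [
    [[255, -0.07, 1, 0, 0, 0, 0], [255, -0.07, 0.6, 0, 0, 0, 0], [255, 0, 0, 0, 0, 0, 0]]
  ]
}}

```text
time: 19.35
ee_pos: [0.4682, -0.1548, 0.0681]
ee_rot: [0.999, 0.035, 0.002, 0.003]
wrist_force: [0.2, -13.6, -1.9]
grip_width: 0.0155
grip_force: 60.3
```

```bash
python3 - <<'E'
from h import *
f=[]
for i in range(4):
    manip.capture('side'); s=manip.observe(); f.append(np.r_[s['wrist_force'],s['wrist_torque']])
print(np.mean(f,0).round(2),np.std(f,0).round(2),s['ee_pos'],s['time'])
E
```

```text
[  0.27 -13.13  -2.22  -2.34   0.07  -0.59] [0.45 0.41 0.48 0.01 0.02 0.03] [ 0.4681916  -0.15483431  0.06807348] 19.55
```

Request:
{"method": "jog_arm", "body": {
  "targets": [
    [[255, -0.07, 1, 0, 0, 0, 0], [255, -0.04, 0.5, 0, 0, 0, 0], [255, 0, 0, 0, 0, 0, 0]]
  ]
}}

```text
time: 19.85
ee_pos: [0.4686, -0.154, 0.0684]
ee_rot: [0.999, 0.035, 0.002, 0.003]
wrist_force: [1.5, -15.3, -3.0]
grip_width: 0.0154
grip_force: 60.4
```

```bash
cat > ff.py <<'E'
from h import *
f=[]
for i in range(4):
    p=manip.capture('side'); s=manip.observe(); f.append(np.r_[s['wrist_force'],s['wrist_torque']])
print(np.mean(f,0).round(2),np.std(f,0).round(2),s['ee_pos'].round(4),s['ee_rot'].round(4),s['time'])
cv2.imwrite('pics/last.png',p['img'])
E
python3 ff.py
```

```text
[ 1.230e+00 -1.492e+01 -2.590e+00 -2.630e+00 -1.000e-02 -6.700e-01] [0.54 0.54 0.36 0.04 0.01 0.03] [ 0.4686 -0.154   0.0683] [0.9994 0.0351 0.0023 0.0034] 20.05
```

Request:
{"method": "jog_arm", "body": {
  "targets": [
    [[255, -0.05, 0.7, 0, 0, 0, 0], [255, 0, 0, 0, 0, 0, 0]]
  ]
}}

```text
time: 20.25
ee_pos: [0.4687, -0.1536, 0.0684]
ee_rot: [0.999, 0.035, 0.002, 0.004]
wrist_force: [2.5, -15.5, -1.9]
grip_width: 0.0155
grip_force: 60.5
```

```bash
python3 ff.py; python3 -c "
import cv2
for f in ('side0','last'):
    print(cv2.imread('pics/%s.png'%f)[272:282,320:332,2])"
```

```text
[ 1.650e+00 -1.498e+01 -2.090e+00 -2.800e+00 -1.000e-02 -6.800e-01] [0.54 0.4  0.34 0.01 0.02 0.03] [ 0.4688 -0.1536  0.0684] [0.9994 0.035  0.0025 0.0037] 20.45
[[ 45  44  39  57  86  64  53  57  50  36  31  30]
 [ 30  30  33  40  48  43  33  35  34  30  30  28]
 [ 25  32  32  30  30  38  49  36  29  26  32  27]
 [ 24  31  28  28  42  74 101  74  37  28  30  31]
 [ 29  28  30  44  77 117 135 131  67  34  28  31]
 [ 25  31  29  41  87 135 133 104  84  42  31  25]
 [ 33  28  30  34  61  90  95  86  69  35  31  28]
 [ 49  30  30  28  36  60  81  74  51  35  25  27]
 [ 36  31  29  30  30  36  40  36  34  32  29  32]
 [ 30  30  28  31  30  30  29  28  30  29  29  32]]
[[53 52 46 65 98 82 58 57 50 38 36 31]
 [35 30 34 38 47 43 39 34 32 31 32 32]
 [34 28 34 28 30 33 32 31 30 31 31 29]
 [30 27 28 28 36 52 60 56 34 32 25 33]
 [31 29 30 34 58 87 85 75 35 32 34 31]
 [34 27 30 38 58 83 81 75 38 29 33 35]
 [34 31 30 36 53 66 61 43 33 28 28 28]
 [33 30 30 32 31 38 37 35 37 34 31 28]
 [38 30 32 31 29 27 32 30 32 33 27 31]
 [38 32 29 31 28 31 29 26 29 27 28 30]]
```

Request:
{"method": "jog_arm", "body": {
  "targets": [
    [[255, 0, 0, 1, 0, 0, 0], [255, 0, 0, 1, 0, 0, 0], [255, 0, 0, 1, 0, 0, 0], [255, 0, 0, 0, 0, 0, 0]]
  ]
}}

```text
time: 20.85
ee_pos: [0.4688, -0.1536, 0.0715]
ee_rot: [0.999, 0.035, 0.002, 0.004]
wrist_force: [0.6, -14.7, -1.5]
grip_width: 0.0155
grip_force: 60.4
```

Request:
{"method": "jog_arm", "body": {
  "targets": [
    [[255, 0, 0, 1, 0, 0, 0], [255, 0, 0, 0, 0, 0, 0]]
  ]
}}

```text
time: 21.05
ee_pos: [0.4687, -0.1536, 0.0725]
ee_rot: [0.999, 0.035, 0.002, 0.004]
wrist_force: [1.1, -15.5, -2.2]
grip_width: 0.0157
grip_force: 60.4
```

Request:
{"method": "jog_arm", "body": {
  "targets": [
    [[255, 0, 0, 1, 0, 0, 0], [255, 0, 0, 0, 0, 0, 0]]
  ]
}}

```text
time: 21.25
ee_pos: [0.4687, -0.1536, 0.0735]
ee_rot: [0.999, 0.035, 0.002, 0.004]
wrist_force: [0.1, -15.6, -3.0]
grip_width: 0.0156
grip_force: 60.4
```

```bash
python3 ff.py; python3 -c "
import cv2
for f in ('last',):
    print(cv2.imread('pics/%s.png'%f)[268:282,320:332,2])"
```

```text
[ 9.10e-01 -1.51e+01 -2.69e+00 -2.80e+00 -1.00e-02 -6.80e-01] [0.5  0.44 0.59 0.02 0.03 0.03] [ 0.4686 -0.1536  0.0734] [0.9994 0.0351 0.0023 0.0037] 21.45
[[ 99  93  91  88  90  81  70  86  87  89  96 101]
 [ 95  96 104 122 122  95  63  90  93  75  75  78]
 [106 105 133 174 176 138  82  94  75  53  50  43]
 [ 93  85 106 142 175 168 109  78  58  38  35  30]
 [ 55  50  53  71 109 122  83  60  45  37  33  30]
 [ 35  28  30  31  48  53  41  35  32  31  32  30]
 [ 34  28  30  30  28  35  36  31  27  30  30  29]
 [ 33  28  27  30  36  54  65  57  33  29  32  29]
 [ 34  31  33  35  56  89  99  93  41  31  27  30]
 [ 33  28  31  32  42  71  95  87  41  26  32  32]
 [ 35  27  29  30  41  52  55  48  34  26  30  29]
 [ 40  27  30  28  32  35  34  35  36  32  29  31]
 [ 39  24  29  29  31  30  32  30  29  29  29  28]
 [ 33  30  30  28  30  27  32  28  29  32  32  30]]
```

Request:
{"method": "jog_arm", "body": {
  "targets": [
    [[255, 0, 0, 1, 0, 0, 0], [255, 0, 0, 1, 0, 0, 0], [255, 0, 0, 0, 0, 0, 0]]
  ]
}}

```text
time: 21.75
ee_pos: [0.4687, -0.1536, 0.0755]
ee_rot: [0.999, 0.035, 0.002, 0.004]
wrist_force: [0.8, -15.1, -2.8]
grip_width: 0.0157
grip_force: 60.4
```

Request:
{"method": "jog_arm", "body": {
  "targets": [
    [[255, 0, 0, 1, 0, 0, 0], [255, 0, 0, 1, 0, 0, 0], [255, 0, 0, 0, 0, 0, 0]]
  ]
}}

```text
time: 22.05
ee_pos: [0.4687, -0.1536, 0.0775]
ee_rot: [0.999, 0.035, 0.002, 0.004]
wrist_force: [1.7, -16.3, -2.9]
grip_width: 0.0158
grip_force: 60.4
```

```bash
python3 ff.py; python3 -c "
import cv2
a=[cv2.imread('pics/%s.png'%f)[245:300,285:355] for f in ('side0','last')]
import numpy as np
cv2.imwrite('pics/cmp.png',cv2.resize(np.hstack(a),None,fx=5.7,fy=5.7,interpolation=cv2.INTER_CUBIC))"
```

```text
[  1.19 -14.84  -2.81  -2.79  -0.05  -0.73] [0.55 0.34 0.51 0.01 0.03 0.02] [ 0.4686 -0.1536  0.0774] [0.9994 0.0351 0.0023 0.0037] 22.25
```

View pics/cmp.png

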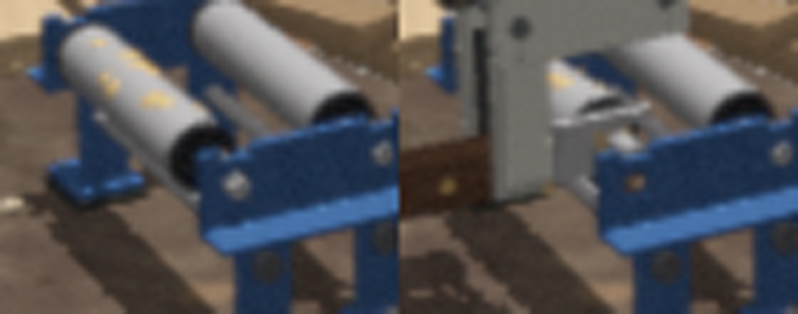

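The right panel shows the old hole empty at (635,182), with the axle end up between the prongs at (630,140). The axle is clear and lifting freely.

Request:
{"method": "jog_arm", "body": {
  "targets": [
    [[255, 0, 0, 2, 0, 0, 0], [255, 0, 0, 2, 0, 0, 0], [255, 0, 0, 2, 0, 0, 0], [255, 0, 0, 0, 0, 0, 0]]
  ]
}}

```text
time: 22.65
ee_pos: [0.4688, -0.1536, 0.0837]
ee_rot: [0.999, 0.035, 0.003, 0.004]
wrist_force: [0.5, -14.8, -1.9]
grip_width: 0.0153
grip_force: 60.4
```

Request:
{"method": "jog_arm", "body": {
  "targets": [
    [[255, 0, 0, 2, 0, 0, 0], [255, 0, 0, 2, 0, 0, 0], [255, 0, 0, 2, 0, 0, 0], [255, 0, 0, 0, 0, 0, 0]]
  ]
}}

```text
time: 23.05
ee_pos: [0.4687, -0.1534, 0.0897]
ee_rot: [0.999, 0.035, 0.003, 0.004]
wrist_force: [1.6, -14.4, -1.3]
grip_width: 0.0157
grip_force: 60.4
```

```bash
python3 ff.py; python3 -c "
import cv2,numpy as np
a=cv2.imread('pics/last.png')[245:295,295:355]
cv2.imwrite('pics/c2.png',cv2.resize(a,None,fx=10,fy=10,interpolation=cv2.INTER_CUBIC))"
```

```text
[  1.2  -14.44  -1.56  -2.65  -0.09  -0.66] [0.15 0.45 0.41 0.02 0.03 0.02] [ 0.4686 -0.1534  0.0895] [0.9994 0.0351 0.0024 0.0036] 23.25
```

View pics/c2.png

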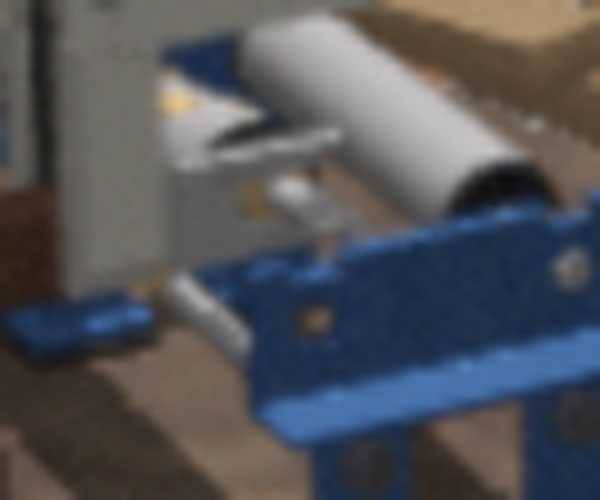

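```bash
python3 -c "
from ov import *
q=manip.capture('side')
for x in(-4,0,4):print(x,((proj(q,W([.507,-.092,.072],[(x,-75,95.5),(x,-75,92),(x,-77,86.5),(x,-79,75.7)]))-[295,245]+.5)*10).round().tolist())"
```

```text
-4 [[278.0, 237.0], [278.0, 252.0], [283.0, 279.0], [288.0, 328.0]]
0 [[295.0, 233.0], [295.0, 248.0], [300.0, 275.0], [305.0, 324.0]]
4 [[312.0, 229.0], [312.0, 244.0], [317.0, 271.0], [322.0, 321.0]]
```

```bash
python3 -c "
from ov import *
q=manip.capture('side');s=manip.observe();e=s['ee_pos'];print(R.from_quat(s['ee_rot']).as_matrix().round(3).tolist())
f=[e[0]-.0016,e[1],.073]
P=[(60,-2,24),(60,-2,0),(26,-2,24),(26,-2,0),(45,-2,12),(45,-14,12)]
P=[(a,b,c+(e[2]+.0073-.012)*1000) for a,b,c in P]
for p_,u in zip(P,((proj(q,W(f,P))-[295,245]+.5)*10).round().tolist()): print(p_,u)
im=cv2.imread('pics/last.png');print(im[258:272,318:332,2])"
```

```text
[[0.998, 0.07, 0.005], [0.07, -0.998, -0.007], [0.004, 0.007, -1.0]]
(60, -2, np.float64(108.80641986452183)) [331.0, 138.0]
(60, -2, np.float64(84.80641986452183)) [332.0, 239.0]
(26, -2, np.float64(108.80641986452183)) [187.0, 167.0]
(26, -2, np.float64(84.80641986452183)) [190.0, 270.0]
(45, -2, np.float64(96.80641986452183)) [269.0, 202.0]
(45, -14, np.float64(96.80641986452183)) [293.0, 222.0]
[[ 56  46  55  65  78  88  99 114 133 147 152 111 116 131]
 [ 89 104 118 126 147 151 139 136 126 106 102  86  98 113]
 [155 147 133 112 105 104 100  98  92  86  78  74  85  97]
 [100 101  94  92  94  95  98  88  78 100  91  75  76  85]
 [ 85  88  90  93 106 122 126 102  78 106 110  98  82  78]
 [ 89  98 101 107 134 173 177 151 104 108 115 114 107  89]
 [ 92 103 106 102 126 152 164 155 125 116 113 114 114 105]
 [ 91  95 104  94  91 105 124 120 114 110 110 110 114 110]
 [ 88  84  98 103  94  83  90 105 108 111 119 109 114 109]
 [ 93  95  99  96  92  88  80  92 108 119 115 104 104 105]
 [ 91  92  92  88  85  85  83  86  88  96  91  84  97 101]
 [ 90  90  88  83  80  77  67  57  72 100  94  75  75  79]
 [ 84  79  63  56  48  41  33  38  64  97  77  55  48  43]
 [ 44  39  44  50  48  43  31  40  57  77  58  37  34  28]]
```

Request:
{"method": "jog_arm", "body": {
  "targets": [
    [[255, 0.14, -1.5, 0, 0, 0, 0], [255, 0.14, -1.5, 0, 0, 0, 0], [255, 0.14, -1.5, 0, 0, 0, 0], [255, 0.14, -1.5, 0, 0, 0, 0], [255, 0, 0, 0, 0, 0, 0]]
  ]
}}

```text
time: 23.85
ee_pos: [0.4679, -0.1574, 0.0887]
ee_rot: [0.999, 0.035, 0.001, 0.002]
wrist_force: [0.2, -8.4, -1.7]
grip_width: 0.0157
grip_force: 60.1
```

Request:
{"method": "jog_arm", "body": {
  "targets": [
    [[255, 0.14, -1.5, 0, 0, 0, 0], [255, 0.14, -1.5, 0, 0, 0, 0], [255, 0.14, -1.5, 0, 0, 0, 0], [255, 0, 0, 0, 0, 0, 0]]
  ]
}}

```text
time: 24.25
ee_pos: [0.4674, -0.1602, 0.0881]
ee_rot: [0.999, 0.035, 0.0, 0.0]
wrist_force: [0.3, -4.0, -1.6]
grip_width: 0.0154
grip_force: 60.0
```

```bash
python3 ff.py
```

```text
[ 0.5  -4.93 -2.63 -0.94  0.12 -0.22] [0.36 0.28 0.47 0.03 0.03 0.01] [ 0.4674 -0.1599  0.0882] [9.994e-01 3.550e-02 1.000e-04 2.000e-04] 24.45
```

Request:
{"method": "jog_arm", "body": {
  "targets": [
    [[255, 0.1, -1, 0, 0, 0, 0], [255, 0.1, -1, 0, 0, 0, 0], [255, 0, 0, 0, 0, 0, 0]]
  ]
}}

```text
time: 24.75
ee_pos: [0.4672, -0.1613, 0.0879]
ee_rot: [0.999, 0.036, -0.0, -0.0]
wrist_force: [0.9, -2.2, -2.1]
grip_width: 0.0157
grip_force: 60.0
```

Request:
{"method": "jog_arm", "body": {
  "targets": [
    [[255, 0.1, -1, 0, 0, 0, 0], [255, 0, 0, -1, 0, 0, 0], [255, 0, 0, -1, 0, 0, 0], [255, 0, 0, -1, 0, 0, 0], [255, 0, 0, 0, 0, 0, 0]]
  ]
}}

```text
time: 25.25
ee_pos: [0.4674, -0.1624, 0.0849]
ee_rot: [0.999, 0.036, -0.0, -0.0]
wrist_force: [0.1, 1.3, -2.5]
grip_width: 0.0156
grip_force: 60.0
```

```bash
python3 ff.py; python3 -c "
import cv2,numpy as np
a=cv2.imread('pics/last.png')[245:295,295:355]
cv2.imwrite('pics/c3.png',cv2.resize(a,None,fx=10,fy=10,interpolation=cv2.INTER_CUBIC))"
```

```text
[-0.12  1.05 -2.59  0.15  0.2   0.03] [0.46 0.61 0.6  0.05 0.04 0.03] [ 0.4676 -0.1626  0.0851] [ 9.994e-01  3.550e-02 -1.000e-04 -2.000e-04] 25.45
```

View pics/c3.png

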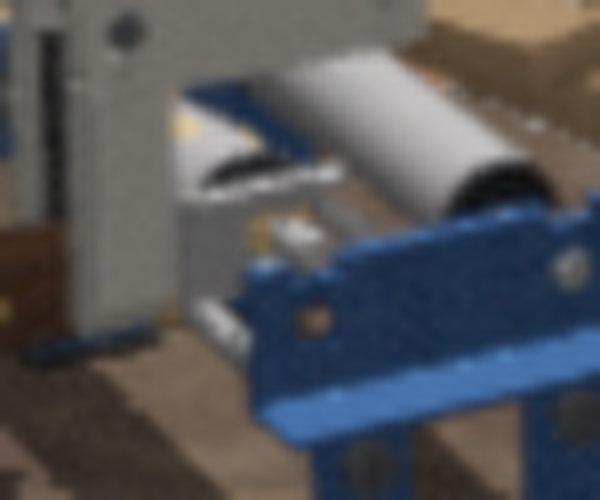

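Request:
{"method": "jog_arm", "body": {
  "targets": [
    [[255, 0, 0, -0.6, 0, 0, 0], [255, 0, 0, -0.6, 0, 0, 0], [255, 0, 0, -0.6, 0, 0, 0], [255, 0, 0, 0, 0, 0, 0]]
  ]
}}

```text
time: 25.85
ee_pos: [0.4677, -0.1628, 0.0833]
ee_rot: [0.999, 0.035, 0.0, 0.0]
wrist_force: [-0.9, 0.1, -2.5]
grip_width: 0.0158
grip_force: 60.0
```

```bash
python3 ff.py
```

```text
[-0.2   0.68 -2.    0.09  0.23  0.02] [0.35 0.59 0.41 0.01 0.02 0.03] [ 0.4676 -0.1628  0.0834] [0.9994 0.0355 0.     0.    ] 26.05
```

Request:
{"method": "jog_arm", "body": {
  "targets": [
    [[255, 0, 0, -0.6, 0, 0, 0], [255, 0, 0, -0.6, 0, 0, 0], [255, 0, 0, 0, 0, 0, 0]]
  ]
}}

```text
time: 26.35
ee_pos: [0.4678, -0.163, 0.0822]
ee_rot: [0.999, 0.035, 0.0, 0.0]
wrist_force: [-0.3, 1.1, -0.9]
grip_width: 0.0154
grip_force: 60.0
```

```bash
python3 ff.py
```

```text
[ 0.05 -0.61 -1.27  0.    0.13 -0.02] [0.33 0.36 0.6  0.04 0.02 0.02] [ 0.4677 -0.1629  0.0822] [9.994e-01 3.550e-02 1.000e-04 1.000e-04] 26.55
```

Request:
{"method": "jog_arm", "body": {
  "targets": [
    [[255, 0, 0, -0.5, 0, 0, 0], [255, 0, 0, -0.4, 0, 0, 0], [255, -2, -0.15, 0, 0, 0, 0], [255, -2, -0.15, 0, 0, 0, 0], [255, -2, -0.15, 0, 0, 0, 0], [255, 0, 0, 0, 0, 0, 0]]
  ]
}}

```text
time: 27.15
ee_pos: [0.4613, -0.1632, 0.0812]
ee_rot: [0.999, 0.035, -0.0, -0.0]
wrist_force: [-0.3, -0.8, -0.8]
grip_width: 0.0155
grip_force: 60.0
```

```bash
python3 ff.py
```

```text
[ 0.12  0.24 -0.7  -0.01  0.13 -0.01] [0.23 0.59 0.33 0.03 0.03 0.04] [ 0.4617 -0.1633  0.0813] [9.994e-01 3.550e-02 1.000e-04 0.000e+00] 27.35
```

Request:
{"method": "jog_arm", "body": {
  "targets": [
    [[255, -5, -0.35, 0, 0, 0, 0], [255, -10, -0.7, 0, 0, 0, 0], [255, -15, -1.1, 0, 0, 0, 0], [255, -15, -1.1, 0, 0, 0, 0], [255, 0, 0, 35, 0, 0, 0], [255, 11.7, -37.7, 0, 0, 0, 0], [255, 11.7, -37.7, 0, 0, 0, 0], [255, 11.7, -37.7, 0, 0, 0, 0], [255, 11.7, -37.7, 0, 0, 0, 0], [255, 11.7, -37.7, 0, 0, 0, 0], [255, 11.7, -37.7, 0, 0, 0, 0], [255, 0, 0, -30, 0, 0, 0], [255, 0, 0, -40, 0, 0, 0], [255, 0, 0, -25, 0, 0, 0], [255, 0, 0, -10, 0, 0, 0], [255, 0, 0, 0, 0, 0, 0]]
  ]
}}

```text
time: 28.95
ee_pos: [0.4856, -0.3917, 0.0098]
ee_rot: [0.999, 0.035, -0.001, -0.001]
wrist_force: [-0.8, 0.2, -0.9]
grip_width: 0.0156
grip_force: 60.0
```

```bash
python3 ff.py; python3 - <<'E'
from edge import *
import pickle
p,q=manip.capture('top'),manip.capture('side')
pickle.dump((p,q),open('im3.pkl','wb'))
for c,n in((p,'top'),(q,'side')):
    for t in('roller_mid','axle_end','stub_end','rest_notch'):
        print(n,t,[(np.round(np.array(m['location'])*[640,480],1).tolist(),round(m['score'],2)) for m in manip.mark_of(t,c)][:2])
a=draw(p,[],300,225,100,60,4);b=draw(q,[],280,235,100,60,4)
cv2.imwrite('pics/n1.png',np.hstack([a,b]))
E
```

```text
[ 0.34  0.17 -0.46  0.01  0.1  -0.02] [0.35 0.55 0.3  0.03 0.04 0.02] [ 0.4878 -0.3937  0.0132] [0.9994 0.0356 0.0011 0.0013] 29.15
top roller_mid [([346.9, 261.6], 0.93), ([371.9, 260.9], 0.51)]
top axle_end [([379.7, 259.5], 0.5)]
top stub_end [([318.0, 264.5], 0.87), ([392.0, 208.4], 0.21)]
top rest_notch [([379.1, 261.7], 0.91)]
side roller_mid [([309.9, 260.0], 0.65)]
side axle_end [([325.7, 272.9], 0.63)]
side stub_end [([296.1, 250.1], 0.75)]
side rest_notch [([328.5, 270.7], 0.77)]
```

View pics/n1.png

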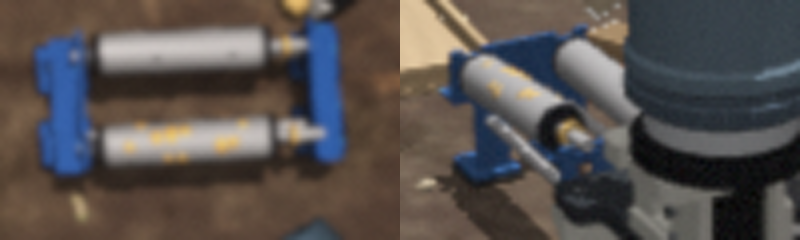

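The roller's right axle lies across the right rail's top, with its end at top-view crop (325,132). The stub is still in the left rail. Now I'll lay the fork down.

Request:
{"method": "jog_arm", "body": {
  "targets": [
    [[255, 0, 0, -4, 0, 0, 0], [255, 0, 0, -3, 0, 0, 0], [255, 0, 0, -1, 0, 0, 0], [255, 0, 0, 0, 0, 0, 0]]
  ],
  "force": 15
}}

```text
time: 30.05
ee_pos: [0.487, -0.3927, 0.0042]
ee_rot: [0.999, 0.036, 0.0, 0.0]
wrist_force: [-2.0, 1.7, 8.5]
grip_width: 0.0158
grip_force: 15.0
```

Request:
{"method": "jog_arm", "body": {
  "targets": [
    [[255, 0, 0, 0.7, 0, 0, 0], [130, 0, 0, 0, 0, 0, 0], [130, 0, 0, 0, 0, 0, 0], [130, 0, 0, 0, 0, 0, 0], [130, 0, 0, 0, 0, 0, 0], [130, 0, 0, 10, 0, 0, 0], [130, 0, 0, 40, 0, 0, 0], [130, 0, 0, 45, 0, 0, 0], [130, 0, 0, 45, 0, 0, 0], [130, 0, 0, 35, 0, 0, 0]]
  ]
}}

```text
time: 31.05
ee_pos: [0.4873, -0.3932, 0.1829]
ee_rot: [0.999, 0.036, 0.001, 0.001]
wrist_force: [0.3, -0.1, -0.3]
grip_width: 0.0455
grip_force: 0.0
```

```bash
python3 - <<'E'
from edge import *
import pickle
ref=pickle.load(open('im.pkl','rb'))[0];p,q=pickle.load(open('im3.pkl','rb'))
for n,P in (('ref',ref),('now',p)):
    g=P['img'][225:275,318:372].astype(int);m=(g.min(2)>95).astype(np.uint8)
    k,l,st,ce=cv2.connectedComponentsWithStats(m)
    for j in range(1,k):
        if st[j,4]<60: continue
        ys,xs=np.nonzero(l==j);X=np.c_[xs+318,ys+225].astype(float)
        cs=np.unique(X[:,0])[3:-3];mm=[X[X[:,0]==x,1].mean() for x in cs];f=np.polyfit(cs,mm,1);c=(X[:,0].min()+X[:,0].max())/2
        z=.095 if (n=='now' and st[j,1]>20) else .085
        print(n,st[j],f[0],onz(P,(c/640,np.polyval(f,c)/480),z))
E
python3 ff.py
```

```text
ref [  6   7  48  11 399] -0.036180212300461846 [ 0.5672 -0.0855  0.085 ]
ref [  8  30  46  11 413] -0.038977485928706625 [ 0.5056 -0.0896  0.085 ]
now [  6   7  48  11 394] -0.0368284579855759 [ 0.5674 -0.0855  0.085 ]
now [  8  29  42  12 385] -0.053346203346204484 [ 0.5051 -0.0837  0.095 ]
[ 0.75 -0.03  0.69 -0.01  0.13  0.01] [0.66 1.01 2.17 0.04 0.02 0.02] [ 0.4872 -0.393   0.1806] [9.994e-01 3.560e-02 9.000e-04 1.100e-03] 31.25
```

Request:
{"method": "jog_arm", "body": {
  "targets": [
    [[130, 1.7, 28.1, 0, 0, 0, 8.2], [130, 1.7, 28.1, 0, 0, 0, 8.2], [130, 1.7, 28.1, 0, 0, 0, 8.2], [130, 1.7, 28.1, 0, 0, 0, 8.2], [130, 1.7, 28.1, 0, 0, 0, 8.2], [130, 1.7, 28.1, 0, 0, 0, 8.2], [130, 1.7, 28.1, 0, 0, 0, 8.2], [130, 1.7, 28.1, 0, 0, 0, 8.2], [130, 1.7, 28.1, 0, 0, 0, 8.2], [130, 1.7, 28.1, 0, 0, 0, 8.1], [130, 1.7, 28.1, 0, 0, 0, 8.1], [130, 0, 0, -30, -5.5, -0.4, 0], [130, 0, 0, -10, 0, 0, 0], [130, 0, 0, 0, 0, 0, 0], [130, 0, 0, 0, 0, 0, 0]]
  ]
}}

```text
time: 32.75
ee_pos: [0.5055, -0.0842, 0.1387]
ee_rot: [0.681, 0.731, -0.033, 0.034]
wrist_force: [0.3, -0.6, 0.2]
grip_width: 0.0456
grip_force: 0.0
```

Request:
{"method": "jog_arm", "body": {
  "targets": [
    [[130, 0.3, 0, -25, 0, 0, 0], [130, 0, 0, -20, 0, 0, 0], [130, 0, 0, -10, 0, 0, 0], [130, 0, 0, -8, 0, 0, 0], [130, 0, 0, -4.5, 0, 0, 0], [130, 0, 0, 0, 0, 0, 0]]
  ]
}}

```text
time: 33.35
ee_pos: [0.506, -0.0839, 0.0715]
ee_rot: [0.681, 0.731, -0.033, 0.035]
wrist_force: [0.5, -0.1, 1.1]
grip_width: 0.0455
grip_force: 0.0
```

Request:
{"method": "jog_arm", "body": {
  "targets": [
    [[170, 0, 0, 0, 0, 0, 0], [190, 0, 0, 0, 0, 0, 0], [200, 0, 0, 0, 0, 0, 0], [210, 0, 0, 0, 0, 0, 0], [210, 0, 0, 0, 0, 0, 0], [210, 0, 0, 0, 0, 0, 0]]
  ],
  "force": 10
}}

```text
time: 33.95
ee_pos: [0.5063, -0.0836, 0.0719]
ee_rot: [0.681, 0.731, -0.032, 0.036]
wrist_force: [0.2, 0.9, 3.1]
grip_width: 0.0278
grip_force: 10.0
```

Request:
{"method": "jog_arm", "body": {
  "targets": [
    [[210, 0, 0, 0, 0, 0, 0], [210, 0, 0, 0.3, 0, 0, 0], [210, 0.07, -1, 0.1, 0, 0, 0], [210, 0.14, -2, 0.2, 0, 0, 0], [210, 0.14, -2, 0.2, 0, 0, 0], [210, 0, 0, 0, 0, 0, 0]]
  ],
  "force": 25
}}

```text
time: 34.55
ee_pos: [0.5058, -0.0885, 0.0721]
ee_rot: [0.681, 0.731, -0.033, 0.035]
wrist_force: [-0.3, 2.4, 3.5]
grip_width: 0.0276
grip_force: 25.0
```

Request:
{"method": "jog_arm", "body": {
  "targets": [
    [[210, 0.14, -2, 0.2, 0, 0, 0], [210, 0.14, -2, 0.2, 0, 0, 0], [210, 0.07, -1, 0.1, 0, 0, 0], [210, 0, 0, 0, 0, 0, 0]]
  ]
}}

```text
time: 34.95
ee_pos: [0.5062, -0.094, 0.0724]
ee_rot: [0.681, 0.731, -0.033, 0.035]
wrist_force: [-0.7, -1.7, -1.2]
grip_width: 0.0275
grip_force: 25.0
```

```bash
python3 ff.py; python3 -c "
from fit import *
p=manip.capture('side')
print([(np.round(np.array(m['location'])*[640,480],1).tolist(),round(m['score'],2)) for t in ('stub_end','axle_end') for m in manip.mark_of(t,p)][:3])"
```

```text
[ 0.08 -0.19 -1.75 -0.07  0.12 -0.04] [0.34 0.66 0.67 0.03 0.03 0.03] [ 0.5064 -0.0937  0.0726] [ 0.6808  0.7309 -0.0329  0.0351] 35.15
[([301.8, 250.5], 0.78), ([277.6, 244.4], 0.26), ([328.4, 274.8], 0.61)]
```

Request:
{"method": "jog_arm", "body": {
  "targets": [
    [[210, 0, 0, 1, 0, 0, 0], [210, 0, 0, 1, 0, 0, 0], [210, 0, 0, 1, 0, 0, 0], [210, 0, 0, 0, 0, 0, 0]]
  ]
}}

```text
time: 35.7
ee_pos: [0.5067, -0.0936, 0.0759]
ee_rot: [0.681, 0.731, -0.033, 0.035]
wrist_force: [-0.1, -0.1, -2.2]
grip_width: 0.0278
grip_force: 25.0
```

```bash
python3 ff.py
```

```text
[-0.23  0.6  -2.75  0.03  0.08  0.01] [0.33 0.54 0.4  0.02 0.01 0.03] [ 0.5065 -0.0936  0.0757] [ 0.6808  0.7309 -0.0327  0.0352] 35.9
```

Request:
{"method": "jog_arm", "body": {
  "targets": [
    [[210, 0, 0, 5, 0, 0, 0], [210, 0, 0, 15, 0, 0, 0], [210, 0, 0, 20, 0, 0, 0], [210, 0, 0, 15, 0, 0, 0], [210, 0, 0, 5, 2.7, 0.2, 0], [210, 0, 5, 0, 2.8, 0.2, 0], [210, 0, 18, 0, 0, 0, -0.4], [210, 1, 30, 0, 0, 0, -0.4], [210, 1, 40, 0, 0, 0, -0.4], [210, 1, 45, 0, 0, 0, -0.4], [210, 1, 45, 0, 0, 0, -0.4], [210, 1, 45, 0, 0, 0, -0.4], [210, 1, 40, 0, 0, 0, -0.4], [210, 1, 30, 0, 0, 0, -0.4], [210, 1, 20, 0, 0, 0, -0.4], [210, 0.5, 12, 0, 0, 0, 0], [210, 0, 3.6, 0, 0, 0, 0], [210, 0, 0, 0, 0, 0, 0], [210, 0, 0, 0, 0, 0, 0]]
  ]
}}

```text
time: 37.8
ee_pos: [0.5151, 0.239, 0.1357]
ee_rot: [0.704, 0.71, -0.0, 0.0]
wrist_force: [0.4, 0.2, -1.8]
grip_width: 0.027
grip_force: 25.0
```

```bash
python3 ff.py; python3 - <<'E'
from ov import *
q=manip.capture('side')
t=[.5147,.2316,.0083];T=box(-50,50,-100,100,0,22)+box(-44,44,-94,94,22,22)
cv2.imwrite('pics/tr.png',draw(q,[(t,T,(0,255,0))],235,190,100,75,8))
E
```

```text
[-0.17  0.17 -2.97 -0.05  0.07  0.02] [0.41 0.28 0.18 0.02 0.01 0.01] [0.5152 0.2391 0.1358] [ 0.7046  0.7096 -0.      0.    ] 38.0
```

View pics/tr.png

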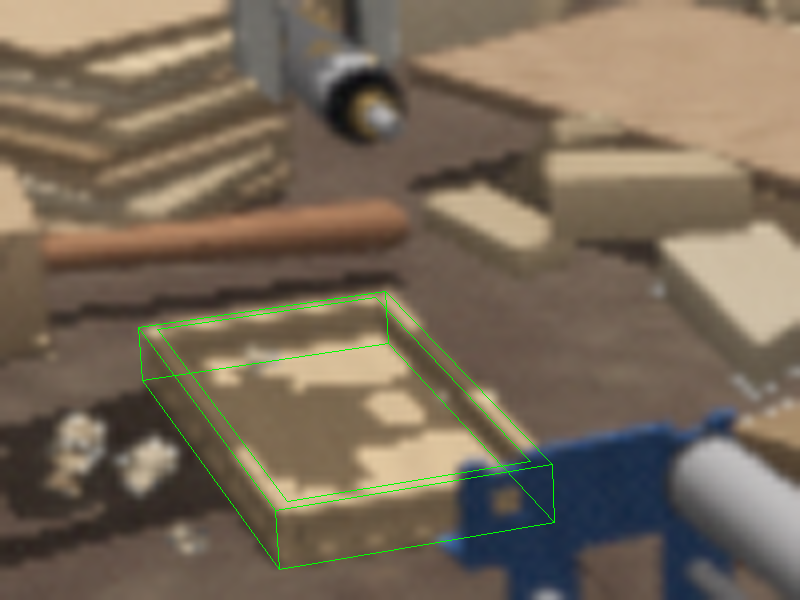

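The tray overlay fits the picture, with its near corner at (280,510) on the edge. The roller hangs level above it at (350,90). I've now viewed eleven pictures, one over the limit, so from here I'll go by numbers only.

Request:
{"method": "jog_arm", "body": {
  "targets": [
    [[210, 0, 0, -15, 0, 0, 0], [210, 0, 0, -30, 0, 0, 0], [210, 0, 0, -30, 0, 0, 0], [210, 0, 0, -20, 0, 0, 0], [210, 0, 0, -12, 0, 0, 0], [210, 0, 0, -8, 0, 0, 0], [210, 0, 0, -4, 0, 0, 0], [210, 0, 0, -2, 0, 0, 0], [210, 0, 0, 0, 0, 0, 0], [210, 0, 0, 0, 0, 0, 0]]
  ]
}}

```text
time: 39.05
ee_pos: [0.5156, 0.2402, 0.0155]
ee_rot: [0.704, 0.71, 0.001, 0.0]
wrist_force: [-0.8, -0.3, -1.8]
grip_width: 0.0271
grip_force: 25.0
```

```bash
python3 ff.py
```

```text
[ 0.47  0.58 -3.1  -0.04  0.06  0.01] [0.24 0.28 0.4  0.02 0.01 0.03] [0.5153 0.2401 0.0152] [7.042e-01 7.100e-01 3.000e-04 2.000e-04] 39.25
```

Request:
{"method": "jog_arm", "body": {
  "targets": [
    [[210, 0, 0, -1.5, 0, 0, 0], [210, 0, 0, -1.5, 0, 0, 0], [210, 0, 0, -0.7, 0, 0, 0], [210, 0, 0, 0, 0, 0, 0]]
  ]
}}

```text
time: 39.65
ee_pos: [0.5149, 0.24, 0.0108]
ee_rot: [0.704, 0.71, -0.0, -0.0]
wrist_force: [-0.3, 0.2, -2.2]
grip_width: 0.0274
grip_force: 25.0
```

Request:
{"method": "jog_arm", "body": {
  "targets": [
    [[210, 0, 0, -0.7, 0, 0, 0], [210, 0, 0, -0.7, 0, 0, 0], [210, 0, 0, 0, 0, 0, 0]]
  ]
}}

```text
time: 39.95
ee_pos: [0.5151, 0.2401, 0.0104]
ee_rot: [0.704, 0.71, 0.0, 0.0]
wrist_force: [-2.2, -2.3, 3.9]
grip_width: 0.0271
grip_force: 25.0
```

Request:
{"method": "jog_arm", "body": {
  "targets": [
    [[210, 0, 0, 0.6, 0, 0, 0], [210, 0, 0, 0, 0, 0, 0], [175, 0, 0, 0, 0, 0, 0], [162, 0, 0, 0, 0, 0, 0], [162, 0, 0, 0, 0, 0, 0], [162, 0, 0, 0, 0, 0, 0]]
  ],
  "force": 8
}}

```text
time: 40.55
ee_pos: [0.5151, 0.24, 0.0102]
ee_rot: [0.704, 0.71, 0.0, 0.0]
wrist_force: [-0.2, -0.3, 0.6]
grip_width: 0.0335
grip_force: 0.0
```

```bash
python3 ff.py
```

```text
[ 0.01 -0.09  0.22 -0.05  0.07 -0.01] [0.66 0.34 0.07 0.01 0.03 0.01] [0.5151 0.24   0.0102] [ 0.7042  0.71    0.     -0.    ] 40.75
```

Released, with no force left. Next: retreat upward, step aside and check.

Request:
{"method": "jog_arm", "body": {
  "targets": [
    [[162, 0, 0, 5, 0, 0, 0], [162, 0, 0, 15, 0, 0, 0], [162, 0, 0, 30, 0, 0, 0], [162, 0, 0, 45, 0, 0, 0], [162, 0, 0, 45, 0, 0, 0], [162, 0, 0, 45, 0, 0, 0], [162, -30, -20, 15, 0, 0, 0], [162, -40, -25, 0, 0, 0, 0], [162, -40, -25, 0, 0, 0, 0], [162, 0, 0, 0, 0, 0, 0], [162, 0, 0, 0, 0, 0, 0]]
  ]
}}

```text
time: 41.85
ee_pos: [0.4047, 0.1698, 0.2111]
ee_rot: [0.705, 0.71, 0.001, 0.001]
wrist_force: [0.5, -1.2, 0.7]
grip_width: 0.0342
grip_force: 0.0
```

```bash
python3 - <<'E'
from fit import *
s=manip.observe();print(s['time'],s['ee_pos'],s['wrist_force'])
for n in('top','side'):
    p=manip.capture(n)
    for t,z in(('roller_mid',.02),('stub_end',.02),('axle_end',.02),('tray',0),('fork_grip',.012),('oil_bottle',0),('block_plane',0),('mallet',0)):
        print(n,t,[(round(m['score'],2),np.round(onz(p,m['location'],z)*1000).tolist()) for m in manip.mark_of(t,p)][:3])
E
```

```text
41.85 [0.4047 0.1698 0.2111] [ 0.4746 -1.2335  0.6562]
top roller_mid [(0.65, [515.0, 247.0, 20.0])]
top stub_end [(0.66, [506.0, 319.0, 20.0]), (0.24, [640.0, -349.0, 20.0])]
top axle_end [(0.62, [660.0, -219.0, 20.0])]
top tray [(0.89, [519.0, 223.0, 0.0])]
top fork_grip [(0.86, [474.0, -395.0, 12.0]), (0.69, [425.0, -291.0, 12.0]), (0.16, [520.0, 243.0, 12.0])]
top oil_bottle [(0.57, [647.0, -367.0, 0.0])]
top block_plane [(0.69, [663.0, -215.0, 0.0])]
top mallet [(0.79, [486.0, 415.0, 0.0])]
side roller_mid [(0.65, [510.0, 218.0, 20.0])]
side stub_end []
side axle_end [(0.49, [523.0, 148.0, 20.0])]
side tray [(0.9, [520.0, 251.0, 0.0])]
side fork_grip [(0.92, [492.0, -401.0, 12.0]), (0.61, [425.0, -297.0, 12.0])]
side oil_bottle [(0.79, [649.0, -353.0, 0.0])]
side block_plane [(0.57, [655.0, -232.0, 0.0])]
side mallet [(0.64, [567.0, -48.0, 0.0]), (0.6, [497.0, 412.0, 0.0])]
```

```bash
python3 -c "
from station import manip
print(manip.job_done())"
```

```text
the job is handed in; nothing more can be done
None
```

The front roller lies flat in the tray, the fork is back on the bench, and the detector found nothing else moved; I handed the job in at about 42 s of the 72 s allowed, though I viewed 11 pictures, one over the limit of 10.

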